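# Hold the toolbox lid open

### The job

Somebody left a jar and a tin standing on the lid of the grey steel toolbox: stand both upright in the free part of the shallow wooden tray, setting them down gently and leaving everything else where it is. Then lift the toolbox lid to 50 degrees from closed and keep holding it still there: its stay is broken, so it falls shut by itself, and I need both hands inside. Finish while you are still holding the lid; do not let go of it.

Things in the scene. Friction and masses are not known exactly. Their poses are not given: they have to be found in the camera images.
- lid (a joint): opening angle of the toolbox lid, rad: 0 closed, growing as it opens (50 degrees = 0.873), travel ends at 1.8. Plain gravity hinge, no spring or stay: the lid (0.65 to 1 kg, centre of mass about 95 mm from the hinge line) falls shut from anything under about 70 degrees. It takes some 5 to 10 N at the handle to start, less as it opens.
- lid_handle (a point): middle of the toolbox's carrying handle: round rubber-covered bar, 14 mm thick, 108 mm long, parallel to the hinge line (toolbox y), on two flat steel posts (8 x 6 mm) 50 mm either side of the middle. Bar centre 40 mm above the lid's top (33 mm free below the bar). Rigidly fixed to the lid. Axes turn with the lid; with it closed they are the toolbox's axes.
- lid_hinge (a point): middle of the hinge line, on the toolbox's rear (-x) upper edge, 125 mm above the bench; the line runs along the toolbox's y. Lid closed, the handle's middle is 95 mm from it along the toolbox's +x and 80 mm higher. On opening, the +x edge of the lid rises and the handle swings up and towards -x (roughly towards the robot).
- toolbox: flat-topped grey steel hand toolbox, 190 (x) x 360 (y) x 165 mm high with the lid shut; does not move. The lid is a shell covering the whole box, 40 mm deep, its flat top 165 mm above the bench. Origin: centre of the underside; x to the opening side with two hanging, undone latches, facing roughly away from the robot; y along its length; z up.
- tray: shallow open wooden tray, 180 (x) x 300 (y) x 36 mm high, walls and floor 6 mm; does not move. Origin: centre of the underside, x across, y along its length, z up. A jar and a glue bottle already stand in its +y end (y about 105, x about -42 and +42 mm); the rest, from y = -144 to about +65 mm, is free.
- jar_mid (a point): the jar to be moved: glass with steel cap, 56 mm in diameter, 85 mm tall, 0.18 to 0.35 kg, standing upright on the lid near one end, about 115 mm along the toolbox's y from the handle, on either side. Point on its axis half-way up (42.5 mm above its foot), z up along its axis.
- tin_mid (a point): the tin to be moved: round, plain steel, 60 mm in diameter at its top rim, 56 mm at the waist, 75 mm tall, 0.2 to 0.42 kg, standing upright on the lid near the other end, about 115 mm from the handle. Point on its axis half-way up (37.5 mm above its foot), z up along its axis.
- jar_b: a second jar like the first, 56 mm in diameter, 85 mm tall, already in the tray: leave alone. Origin at the centre of its underside.
- glue: white glue bottle, 48 mm in diameter, 105 mm tall, already in the tray: leave alone. Origin at the centre of its underside.
- tape: tape measure, 74 x 42 x 70 mm, black: leave alone. Origin at the centre of its underside.
- spray: spray can, 65 mm in diameter, 190 mm tall: leave alone. Origin at the centre of its underside.
- mug: white mug, 80 mm in diameter, 95 mm tall: leave alone. Origin at the centre of its underside.
- hammer: hammer lying flat on the bench: leave alone. Origin under its middle.
- driver: screwdriver lying flat on the bench, between the robot and the other things: leave alone. Origin under its middle.

How it is judged:
On the way, in this order (a step that is already met when the one before it is completed fails the run):
1. the jar and the tin both stand upright in the tray, let go, with the lid still shut (x of jar_mid in the frame of tray between -0.075 and 0.075 m and y of jar_mid in the frame of tray between -0.135 and 0.135 m and z of jar_mid in the frame of tray between 0.02 and 0.057 m and angle between each of jar_mid, tin_mid's own z axis and vertical below 0.12 rad and linear speed of each of jar, tin below 0.03 m/s and contact force between the fingers and jar below 0.05 N and x of tin_mid in the frame of tray between -0.075 and 0.075 m and y of tin_mid in the frame of tray between -0.135 and 0.135 m and z of tin_mid in the frame of tray between 0.02 and 0.052 m and contact force between the fingers and tin below 0.05 N and value of joint lid below 0.1 rad), for 0.2 s.
2. the lid is on its way up in the fingers (value of joint lid above 0.35 rad and contact force between the fingers and lid above 0.5 N), for 0.1 s.
At the end, for the whole second after the job is handed in: The lid stands still at 50 degrees (within 6 degrees) from closed, carried by the robot's fingers (at least 0.5 N on it) and by no other thing; the jar and the tin stand upright (within 7 degrees) and still on the tray's floor, let go. The program ends while the fingers hold the lid (value of joint lid between 0.768 and 0.978 rad and velocity of joint lid between -0.1 and 0.1 rad/s and contact force between the fingers and lid above 0.5 N and x of jar_mid in the frame of tray between -0.075 and 0.075 m and y of jar_mid in the frame of tray between -0.135 and 0.135 m and z of jar_mid in the frame of tray between 0.02 and 0.057 m and angle between each of jar_mid, tin_mid's own z axis and vertical below 0.12 rad and linear speed of each of jar, tin below 0.03 m/s and contact force between the fingers and jar below 0.05 N and x of tin_mid in the frame of tray between -0.075 and 0.075 m and y of tin_mid in the frame of tray between -0.135 and 0.135 m and z of tin_mid in the frame of tray between 0.02 and 0.052 m and contact force between the fingers and tin below 0.05 N and contact force between lid and jar below 0.2 N and contact force between lid and tin below 0.2 N and contact force between lid and jar_b below 0.2 N and contact force between lid and glue below 0.2 N and contact force between lid and tape below 0.2 N and contact force between lid and spray below 0.2 N and contact force between lid and mug below 0.2 N and contact force between lid and hammer below 0.2 N and contact force between lid and driver below 0.2 N); the arm keeps its last pose, push and grip.
It fails at once if the jar or the glue bottle already in the tray is shifted by more than 40 mm or knocked over (distance of any of jar_b, glue from where it was at the start of the episode above 0.04 m or angle between any of jar_b, glue's own z axis and vertical above 0.7 rad).
It fails at once if another thing on the bench (tape measure, spray can, mug, hammer, screwdriver) is shifted by more than 40 mm or knocked over (distance of any of tape, spray, mug, hammer, driver from where it was at the start of the episode above 0.04 m or angle between any of tape, spray, mug, hammer, driver's own z axis and vertical above 0.7 rad).
It fails at once if the jar or the tin to be moved is knocked over or falls off (angle between any of jar_mid, tin_mid's own z axis and vertical above 1 rad or height (world z) of any of jar_mid, tin_mid below -0.05 m).
It fails at once if the jar or the tin is dropped (moves faster than 0.7 m/s with no finger on it) ((contact force between the fingers and jar below 0.02 N and linear speed of jar above 0.7 m/s) or (contact force between the fingers and tin below 0.02 N and linear speed of tin above 0.7 m/s)).
It also fails if it takes over 72 s, if anything falls off the work surface, if the arm or the gripper's body presses on something with over 40 N, if the wrist force passes 120 N, or if a joint passes its speed limit or range.

### The arm

A 6-joint arm with a two-finger parallel gripper is mounted at the origin on the work surface. World frame = base frame: x ahead of the robot, y to its left, z up, the work surface at z = 0. Lengths are in m, angles in rad, forces in N, time in s.
With the tool pointing down it reaches from about 0.375 to 0.9 m from the base axis. Payload 3.1 kg.
Tool frame: the origin (TCP) lies at the very end of the fingers, on their centre line; the grasp point (between the pads) lies 19 mm behind it; z points along the fingers, y is the line along which they close (so a half turn about z gives the same grasp; the last joint's range is limited). The gripper opens to 87 mm and grips with 3 to 60 N. Pads are 19 mm wide; open, the fingers measure 117 mm over their backs; the gripper's body (75 mm by 190 mm) begins 51 mm behind the grasp point.
Start: joints at [0.953, 0.527, 1.433, -0, 1.181, -0.178], TCP at [0.266, 0.566, 0.223] pointing down, gripper open.
Joint ranges: [-3.08, 3.08], [-0.75, 2.2], [0.22, 2.44], [-1.43, 4.57], [0, 2.65], [-2.85, 2.85]. Speed limits (rad/s): [2.79, 2.79, 3.14, 3.14, 3.14, 3.14].

### API

Orientations are given as a unit quaternion [x, y, z, w].
In Python, from rig import status, viewer, robot gives the robot as it stands.
- The arm moves only by the tool arm_command, never from a script. Its arguments are lists of equal length, an entry for each row: "delta_rot": the turn, a rotation vector about the tool's x, y, z in degrees, a list of three; "delta_pos": the shift along the tool's x, y, z in m, a list of three; "gripper": the closure, from -1 (fully open) to 1 (shut). In form: {"delta_rot": [[rx, ry, rz], ...], "delta_pos": [[dx, dy, dz], ...], "gripper": [gripper, ...]}. A call has 1 to 12 rows; each row is the pose to reach, as a shift and turn from the pose commanded when the call began, along the tool's axes at that moment; what a row does not reach only later rows make up. A row lasts 1/12 s, in which the tool goes at most 41.7 mm and 7.16 degrees, less where a joint would pass 70% of its speed; a pose out of reach is approached as far as the arm can. A call with a gripper value outside its range is refused whole. The fingers move at their own pace and stop on an object; "grip_force" is the grip in N (left out, the last holds). Time passes only in rows, so rows that repeat a pose let the fingers close. It gives the time, the measured TCP pose, the force, the opening and the grip force at its end, in the units of the state.
- status.get_obs(): the state, without advancing time (a new reading comes with each control period).
- viewer.camera(name): name is "scene" or "top" or "wrist"; returns a dict with "pixels" (420x560x3 uint8, blue, green, red), "fx", "fy", "cx", "cy" (pixels), "pose" (4x4, takes a point from camera to world coordinates); the wrist camera has in their place "mount" (4x4, takes a point from camera to tool coordinates, whose origin is the TCP and whose axes are the flange's). Camera axes: x right, y down, z forward; pixel columns grow to the right and rows downward; lengths in m; the calibration is good to about 2 mm. A picture is of the moment at which its call begins: read the wrist's pose just before it. There is no depth.
- robot.hand_in(): hands the job in; it is judged then, once.
The state is a dict: "time": time; "q": joint angles; "joint_velocities": joint speeds; "joint_torque": joint torques, N m; "position": TCP position; "tool_rot": TCP orientation; "ft_force": force on the tool from outside, world axes, zero at the start; "moment": the same for the moment, N m; "grip_width": finger opening in m; "grip_force": force on a finger pad.
Only numpy, scipy, OpenCV 4.12 (cv2) and the standard library are available. Lean on these libraries where they do the work, as an engineer would, in place of code of your own. Each camera call takes 0.05 s, during which the arm holds its last target. There are 200 camera calls.

## Working session

There is one attempt and no reset: what is moved stays moved. The work goes in short steps, Python scripts to look and compute and a tool call to move; the robot and the scene stay as the last step left them, time stands still between calls to the robot, and variables do not carry over. Pictures are saved under pics/ and viewed, at most 10 in all, crops included, and the job is handed in when it is done.

Besides the shell and the picture viewer there is one more tool, called by a JSON object that holds its "api" and its "payload". arm_command: Moves the arm, as the interface text tells. Its arguments: {"type":"object","properties":{"delta_rot":{"type":"array","items":{"type":"array","items":{"type":"number"}}},"delta_pos":{"type":"array","items":{"type":"array","items":{"type":"number"}}},"gripper":{"type":"array","items":{"type":"number"}},"grip_force":{"type":"number"}},"required":["delta_rot","delta_pos","gripper"]}

```bash
mkdir -p pics
python3 - <<'E'
from rig import status, viewer
import cv2,numpy as np
print(status.get_obs())
for n in("scene","top"):
    c=viewer.camera(n); cv2.imwrite(f"pics/{n}0.png",c["pixels"]); print(n,c["fx"],c["fy"],c["cx"],c["cy"],np.round(c["pose"],4).tolist())
    np.savez(f"{n}0.npz",**c)
E
```

```text
{'time': 0.0, 'q': array([ 9.52529251e-01,  5.28460739e-01,  1.43388434e+00, -5.74952336e-06,
        1.18139388e+00, -1.78510213e-01]), 'joint_velocities': array([-0.00036492,  0.00093463,  0.0001116 , -0.00050561, -0.00144782,
       -0.00016695]), 'joint_torque': array([ 1.55247177e-03, -4.40032125e+01, -1.76596838e+01,  6.33475115e-02,
        5.81895432e-02, -1.74246779e-04]), 'position': array([0.26562933, 0.56494478, 0.22158068]), 'tool_rot': array([ 2.18109790e-01,  9.75923649e-01, -9.90143356e-04, -4.13862259e-04]), 'ft_force': array([-1.13671569,  0.43819887,  0.04747958]), 'moment': array([-0.00739131, -0.01202544,  0.00292613]), 'grip_force': 0.0, 'grip_width': 0.08696197792222936}
scene 397.5333917575548 397.5333917575548 274.5235946942985 207.79588321142975 [[-0.8451, 0.402, -0.3524, 0.8747], [0.5346, 0.6344, -0.5584, 0.5797], [-0.0009, -0.6603, -0.751, 0.918], [0.0, 0.0, 0.0, 1.0]]
top 528.8026228627112 528.8026228627112 285.71527826296824 213.25906173347954 [[0.0144, -0.9926, 0.1209, 0.3835], [-0.9999, -0.0148, -0.0024, -0.0061], [0.0042, -0.1209, -0.9927, 1.5063], [0.0, 0.0, 0.0, 1.0]]
```

View pics/scene0.png

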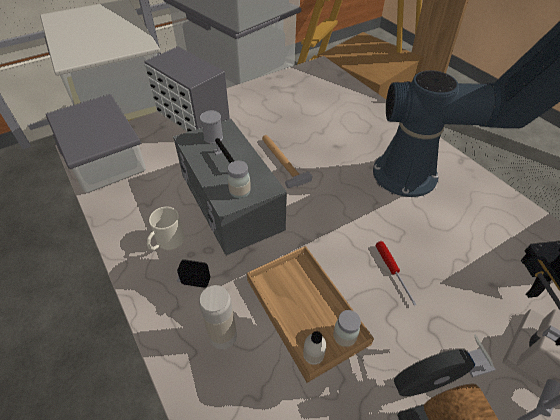

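View pics/top0.png

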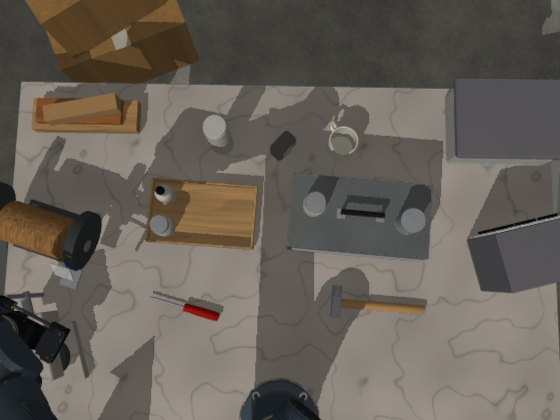

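The top view shows the toolbox at about (362,217), with the jar at (314,205) and the tin at (413,221) on its lid. The tray is at about (203,213), with its free end to the right. I'll take an enlarged crop next.

Run:
```python
import cv2
i=cv2.imread("pics/top0.png")
a=cv2.resize(i[165:270,140:270],None,fx=6,fy=6,interpolation=cv2.INTER_CUBIC)[:, :780]
b=cv2.resize(i[165:270,280:440],None,fx=5,fy=5,interpolation=cv2.INTER_CUBIC)
cv2.imwrite("pics/c2.png",b); 
cv2.imwrite("pics/c1.png",a[:600])
```

```text
(no output)
```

View pics/c2.png

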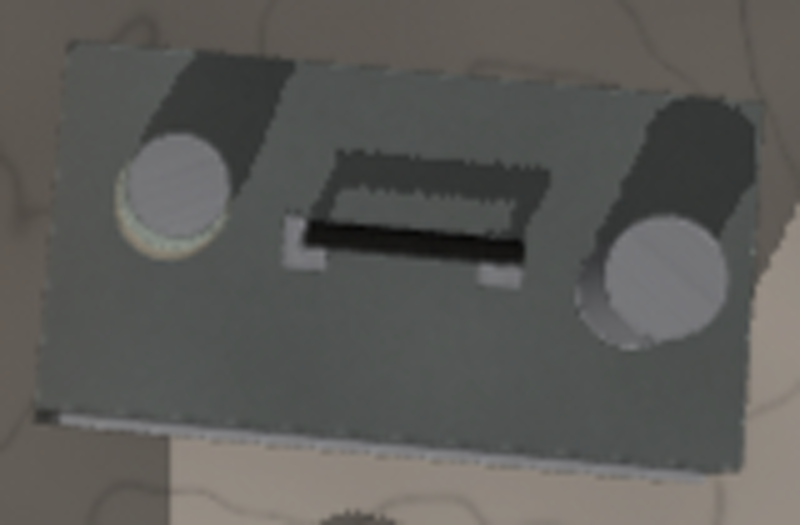

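View pics/c1.png

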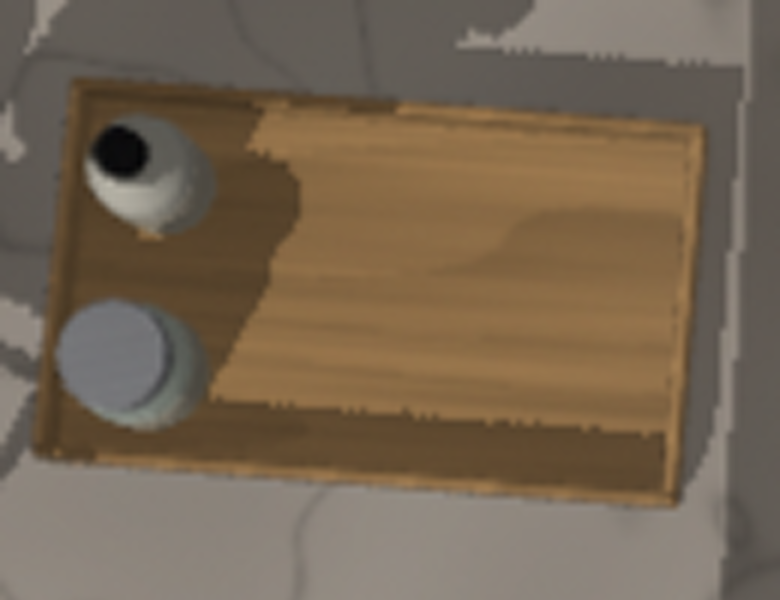

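In these crops the jar cap is at (177,187) and the tin top at (667,277). The handle bar runs from (305,233) to (524,250). The lid and tray corners are clear as well.

```bash
cat > h.py <<'E'
import numpy as np
def ray(c,uv,z):
    d=c["pose"][:3,:3]@np.array([(uv[0]-c["cx"])/c["fx"],(uv[1]-c["cy"])/c["fy"],1]); o=c["pose"][:3,3]
    return o+d*(z-o[2])/d[2]
E
python3 - <<'E'
from h import *
c=dict(np.load("top0.npz"))
def P(u,v,z,s,ox): return ray(c,((u+.5)/s-.5+ox,(v+.5)/s-.5+165),z)[:2]
r=lambda *a:np.round(a,4).tolist()
print("jar",r(P(177,187,.25,5,280)),"tin",r(P(667,277,.24,5,280)))
a,b=P(305,233,.208,5,280),P(524,250,.208,5,280); print("bar",r(a,b,(a+b)/2),np.linalg.norm(a-b),np.degrees(np.arctan2(*(a-b))))
for n,pts,z,s,ox in(("lid",[(70,42),(762,102),(742,470),(38,410)],.165,5,280),("tray",[(75,80),(704,128),(678,503),(35,458)],.036,6,140)):
    q=np.array([P(u,v,z,s,ox) for u,v in pts]); print(n,r(*q),r(q.mean(0)),[round(float(np.linalg.norm(q[i]-q[(i+1)%4])),4) for i in range(4)])
    d=q[0]-q[1]+q[3]-q[2]; print(" yaw",np.degrees(np.arctan2(-d[0],d[1])))
from rig import status
from scipy.spatial.transform import Rotation as R
print(R.from_quat(status.get_obs()["tool_rot"]).as_matrix().round(3))
E
```

```text
jar [[0.5649, -0.079]] tin [[0.5261, -0.3163]]
bar [[0.5489, -0.145], [0.542, -0.2535], [0.5455, -0.1992]] 0.10865570404148735 3.619274294117525
lid [[0.6519, -0.0282], [0.6259, -0.3849], [0.4367, -0.3712], [0.4619, -0.0143]] [[0.5441, -0.1997]] [0.3577, 0.1897, 0.3578, 0.1905]
 yaw -4.097065859549935
tray [[0.6575, 0.3687], [0.6391, 0.0726], [0.4629, 0.081], [0.4794, 0.3793]] [[0.5597, 0.2254]] [0.2967, 0.1764, 0.2988, 0.1784]
 yaw -3.3562397378957214
[[-0.905  0.426 -0.001]
 [ 0.426  0.905 -0.002]
 [ 0.    -0.002 -1.   ]]
```

```bash
cat >> h.py <<'E'
from scipy.spatial.transform import Rotation as R
def go(p,yaw=-4.,tilt=0.):
    "delta from measured pose to TCP p, closing axis at yaw, tool leaning back to the robot by tilt (deg)"
    from rig import status
    s=status.get_obs(); A=R.from_quat(s["tool_rot"]); a=np.radians(yaw)
    y=np.array([np.cos(a),np.sin(a),0]); z=np.array([0,0,-1.])
    B=R.from_rotvec(np.radians(-tilt)*np.array([-np.sin(a),np.cos(a),0]))*R.from_matrix(np.c_[np.cross(y,z),y,z])
    print("rot",(A.inv()*B).as_rotvec(degrees=True).round(2),"pos",A.inv().apply(np.array(p)-s["position"]).round(4),
      "t",round(s["time"],2),"at",s["position"].round(4),"w",round(s["grip_width"],4),"F",s["ft_force"].round(1),"q",s["q"].round(2))
E
python3 -c "
from h import *
go([.565,-.079,.33])"
```

```text
rot [-1.10e-01  5.00e-02  6.88e+01] pos [-0.545  -0.4555 -0.1076] t 0.1 at [0.2657 0.565  0.2217] w 0.0869 F [0.2 0.2 0.6] q [ 0.95  0.53  1.43  0.    1.18 -0.18]
```

{"api": "arm_command", "payload": {"delta_rot": [[0,0,0],[0,0,0],[0,0,7],[0,0,14],[0,0,21],[0,0,28],[0,0,34],[0,0,40],[0,0,46],[0,0,52],[0,0,58],[0,0,64]], "delta_pos": [[0,0,-0.04],[0,0,-0.08],[0,0,-0.108],[-0.03,-0.025,-0.108],[-0.06,-0.05,-0.108],[-0.09,-0.075,-0.108],[-0.12,-0.1,-0.108],[-0.15,-0.125,-0.108],[-0.18,-0.15,-0.108],[-0.21,-0.175,-0.108],[-0.24,-0.2,-0.108],[-0.27,-0.225,-0.108]], "gripper": [-1,-1,-1,-1,-1,-1,-1,-1,-1,-1,-1,-1]}}

```text
time: 1.1
position: [0.4146, 0.2451, 0.3303]
tool_rot: [0.704, 0.71, -0.0, -0.0]
ft_force: [-0.2, -0.4, 0.1]
grip_width: 0.0871
grip_force: 0.0
```

```bash
python3 -c "
from h import *
go([.565,-.079,.33])"
```

```text
rot [-0.03  0.01  4.52] pos [-3.255e-01  1.474e-01  3.000e-04] t 1.1 at [0.4146 0.2451 0.3303] w 0.0871 F [-0.2 -0.4  0.1] q [ 0.3   0.21  1.63 -0.    1.3   0.29]
```

{"api": "arm_command", "payload": {"delta_rot": [[0,0,4.5],[0,0,4.5],[0,0,4.5],[0,0,4.5],[0,0,4.5],[0,0,4.5],[0,0,4.5],[0,0,4.5],[0,0,4.5],[0,0,4.5],[0,0,4.5],[0,0,4.5]], "delta_pos": [[-0.035,0.016,0],[-0.07,0.032,0],[-0.105,0.048,0],[-0.14,0.063,0],[-0.175,0.08,0],[-0.21,0.095,0],[-0.245,0.111,0],[-0.28,0.127,0],[-0.31,0.14,0],[-0.3255,0.1474,0],[-0.3255,0.1474,0],[-0.3255,0.1474,0]], "gripper": [-1,-1,-1,-1,-1,-1,-1,-1,-1,-1,-1,-1]}}

```text
time: 2.1
position: [0.566, -0.0764, 0.3298]
tool_rot: [0.73, 0.683, -0.0, -0.001]
ft_force: [0.4, -0.8, -0.7]
grip_width: 0.087
grip_force: 0.0
```

Run:
```python
from h import *
from rig import status,viewer
import cv2
go([.565,-.079,.195])
s=status.get_obs(); c=viewer.camera("wrist"); cv2.imwrite("pics/w1.png",c["pixels"])
T=np.eye(4);T[:3,:3]=R.from_quat(s["tool_rot"]).as_matrix();T[:3,3]=s["position"]
c["pose"]=T@c["mount"]; np.savez("w1.npz",**c)
for p in([.565,-.079,.25],[.5455,-.1992,.212],[.5261,-.3163,.24]):
    q=np.linalg.inv(c["pose"])@np.r_[p,1]; print(c["fx"]*q[0]/q[2]+c["cx"],c["fy"]*q[1]/q[2]+c["cy"])
```

```text
rot [-0.12 -0.08  0.22] pos [-0.0028 -0.0006  0.1348] t 2.1 at [ 0.566  -0.0764  0.3298] w 0.087 F [ 0.4 -0.8 -0.7] q [-0.33  0.35  1.43  0.    1.37 -0.26]
277.0645620766715 217.46422341513204
264.9809552698508 330.4937409852182
252.70774389434908 458.20867155502094
```

View pics/w1.png

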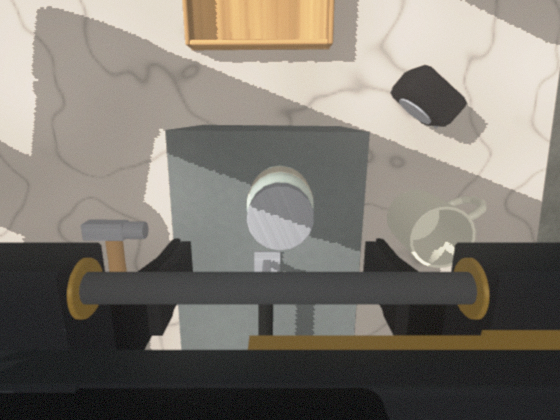

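The wrist view shows the jar cap at (281,217), where I predicted (277,217), so they agree to about 2 mm. The fingers are either side of it. I'll descend and grip.

{"api": "arm_command", "payload": {"delta_rot": [[0,0,0.2],[0,0,0.2],[0,0,0.2],[0,0,0.2],[0,0,0.2],[0,0,0.2],[0,0,0.2],[0,0,0.2],[0,0,0.2],[0,0,0.2],[0,0,0.2],[0,0,0.2]], "delta_pos": [[-0.0026,0,0.02],[-0.0026,0,0.045],[-0.0026,0,0.07],[-0.0026,0,0.095],[-0.0026,0,0.115],[-0.0026,0,0.13],[-0.0026,0,0.135],[-0.0026,0,0.135],[-0.0026,0,0.135],[-0.0026,0,0.135],[-0.0026,0,0.135],[-0.0026,0,0.135]], "gripper": [-1,-1,-1,-1,-1,-1,-1,-1,1,1,1,1], "grip_force": 25}}

```text
time: 3.15
position: [0.567, -0.0791, 0.1967]
tool_rot: [0.731, 0.683, 0.001, 0.001]
ft_force: [0.1, 0.1, 0.2]
grip_width: 0.0678
grip_force: 0.0
```

{"api": "arm_command", "payload": {"delta_rot": [[0,0,0],[0,0,0],[0,0,0],[0,0,0]], "delta_pos": [[0,0,0],[0,0,0],[0,0,0],[0,0,0]], "gripper": [1,1,1,1]}}

```text
time: 3.48
position: [0.5669, -0.0792, 0.1961]
tool_rot: [0.731, 0.683, 0.0, 0.001]
ft_force: [-0.1, -0.3, 2.5]
grip_width: 0.0555
grip_force: 25.0
```

```bash
python3 -c "
from h import *
go([.559,.2154,.24])"
```

```text
rot [0.09 0.01 0.08] pos [ 0.2934 -0.0279 -0.044 ] t 3.48 at [ 0.5669 -0.0792  0.1961] w 0.0555 F [-0.1 -0.3  2.5] q [-0.33  0.49  1.6   0.    1.06 -0.27]
```

{"api": "arm_command", "payload": {"delta_rot": [[0,0,0],[0,0,0],[0,0,0],[0,0,0],[0,0,0],[0,0,0],[0,0,0],[0,0,0],[0,0,0],[0,0,0],[0,0,0],[0,0,0]], "delta_pos": [[0,0,-0.008],[0,0,-0.02],[0,0,-0.035],[0,0,-0.044],[0.015,-0.001,-0.044],[0.04,-0.004,-0.044],[0.07,-0.007,-0.044],[0.1,-0.01,-0.044],[0.13,-0.012,-0.044],[0.16,-0.015,-0.044],[0.19,-0.018,-0.044],[0.22,-0.021,-0.044]], "gripper": [1,1,1,1,1,1,1,1,1,1,1,1]}}

```text
time: 4.48
position: [0.5595, 0.1432, 0.2393]
tool_rot: [0.731, 0.683, -0.001, -0.0]
ft_force: [1.1, -0.3, -1.7]
grip_width: 0.0555
grip_force: 25.0
```

{"api": "arm_command", "payload": {"delta_rot": [[0,0,0],[0,0,0],[0,0,0],[0,0,0],[0,0,0],[0,0,0],[0,0,0],[0,0,0],[0,0,0],[0,0,0],[0,0,0],[0,0,0]], "delta_pos": [[0.03,-0.003,0],[0.055,-0.005,0],[0.068,-0.006,0],[0.073,-0.007,0],[0.073,-0.007,0.015],[0.073,-0.007,0.04],[0.073,-0.007,0.07],[0.073,-0.007,0.1],[0.073,-0.007,0.13],[0.073,-0.007,0.155],[0.073,-0.007,0.17],[0.073,-0.007,0.175]], "gripper": [1,1,1,1,1,1,1,1,1,1,1,1]}}

```text
time: 5.48
position: [0.5564, 0.2132, 0.0615]
tool_rot: [0.731, 0.682, -0.003, -0.001]
ft_force: [-0.4, -0.5, -2.6]
grip_width: 0.0554
grip_force: 25.0
```

```bash
python3 -c "
from h import *
go([.559,.2154,.039])"
```

```text
rot [-0.36  0.14  0.03] pos [0.0025 0.0026 0.0224] t 5.48 at [0.5564 0.2132 0.0615] w 0.0554 F [-0.4 -0.5 -2.6] q [ 0.18  0.71  1.62 -0.    0.81  0.25]
```

{"api": "arm_command", "payload": {"delta_rot": [[0,0,0],[0,0,0],[0,0,0],[0,0,0],[0,0,0],[0,0,0],[0,0,0],[0,0,0],[0,0,0],[0,0,0]], "delta_pos": [[0,0.002,0.003],[0,0.002,0.006],[0,0.002,0.009],[0,0.002,0.012],[0,0.002,0.014],[0,0.002,0.016],[0,0.002,0.018],[0,0.002,0.019],[0,0.002,0.019],[0,0.002,0.019]], "gripper": [1,1,1,1,1,1,1,1,1,1]}}

```text
time: 6.32
position: [0.5603, 0.2151, 0.0455]
tool_rot: [0.731, 0.683, -0.0, -0.0]
ft_force: [0.1, 0.2, -2.7]
grip_width: 0.0554
grip_force: 25.0
```

{"api": "arm_command", "payload": {"delta_rot": [[0,0,0],[0,0,0],[0,0,0],[0,0,0],[0,0,0],[0,0,0]], "delta_pos": [[0,0,0.002],[0,0,0.004],[0,0,0.006],[0,0,0.007],[0,0,0.007],[0,0,0.007]], "gripper": [1,1,1,1,1,1]}}

```text
time: 6.82
position: [0.5602, 0.215, 0.0384]
tool_rot: [0.731, 0.683, -0.0, -0.0]
ft_force: [-0.6, 0.6, -3.2]
grip_width: 0.0552
grip_force: 25.0
```

{"api": "arm_command", "payload": {"delta_rot": [[0,0,0],[0,0,0],[0,0,0]], "delta_pos": [[0,0,0.001],[0,0,0.002],[0,0,0.002]], "gripper": [1,1,1]}}

```text
time: 7.07
position: [0.5605, 0.2151, 0.0372]
tool_rot: [0.731, 0.683, 0.0, 0.0]
ft_force: [-0.7, -0.3, 2.3]
grip_width: 0.0556
grip_force: 25.0
```

The jar is on the tray floor: Fz went from -3.2 to +2.3 N. I'll release it and rise.

{"api": "arm_command", "payload": {"delta_rot": [[0,0,0],[0,0,0],[0,0,0],[0,0,0],[0,0,0],[0,0,0],[0,0,0],[0,0,0],[0,0,0],[0,0,0],[0,0,0],[0,0,0]], "delta_pos": [[0,0,0],[0,0,0],[0,0,0],[0,0,0],[0,0,0],[0,0,-0.01],[0,0,-0.035],[0,0,-0.07],[0,0,-0.11],[0,0,-0.15],[0,0,-0.19],[0,0,-0.23]], "gripper": [-1,-1,-1,-1,-1,-1,-1,-1,-1,-1,-1,-1]}}

```text
time: 8.07
position: [0.5598, 0.215, 0.2694]
tool_rot: [0.731, 0.683, 0.0, 0.0]
ft_force: [1.1, -0.2, -0.3]
grip_width: 0.0871
grip_force: 0.0
```

```bash
python3 -c "
from h import *
go([.527,-.3163,.31])"
```

```text
rot [ 0.03 -0.01  0.1 ] pos [-0.5323  0.0035 -0.0407] t 8.07 at [0.5598 0.215  0.2694] w 0.0871 F [ 1.1 -0.2 -0.3] q [ 0.18  0.44  1.44 -0.    1.25  0.25]
```

{"api": "arm_command", "payload": {"delta_rot": [[0,0,0],[0,0,0],[0,0,0],[0,0,0],[0,0,0],[0,0,0],[0,0,0],[0,0,0],[0,0,0],[0,0,0],[0,0,0],[0,0,0]], "delta_pos": [[-0.02,0,-0.02],[-0.05,0,-0.04],[-0.09,0,-0.041],[-0.13,0,-0.041],[-0.17,0,-0.041],[-0.21,0,-0.041],[-0.25,0,-0.041],[-0.29,0,-0.041],[-0.33,0,-0.041],[-0.37,0,-0.041],[-0.41,0,-0.041],[-0.45,0,-0.041]], "gripper": [-1,-1,-1,-1,-1,-1,-1,-1,-1,-1,-1,-1]}}

```text
time: 9.07
position: [0.529, -0.2356, 0.3084]
tool_rot: [0.731, 0.683, 0.0, 0.0]
ft_force: [1.1, -0.2, 0.5]
grip_width: 0.0872
grip_force: 0.0
```

{"api": "arm_command", "payload": {"delta_rot": [[0,0,0],[0,0,0],[0,0,0],[0,0,0],[0,0,0],[0,0,0]], "delta_pos": [[-0.03,0.0035,0],[-0.06,0.0035,0],[-0.075,0.0035,0],[-0.082,0.0035,0],[-0.082,0.0035,0],[-0.082,0.0035,0]], "gripper": [-1,-1,-1,-1,-1,-1]}}

```text
time: 9.57
position: [0.5275, -0.3145, 0.3076]
tool_rot: [0.731, 0.683, 0.0, -0.001]
ft_force: [-0.5, 0.2, 0.1]
grip_width: 0.0871
grip_force: 0.0
```

Run:
```python
from h import *
from rig import status,viewer
import cv2
go([.527,-.3163,.195])
s=status.get_obs(); c=viewer.camera("wrist")
T=np.eye(4);T[:3,:3]=R.from_quat(s["tool_rot"]).as_matrix();T[:3,3]=s["position"]
c["pose"]=T@c["mount"]; np.savez("w2.npz",**c)
i=c["pixels"].copy()
for p in([.5261,-.3163,.24],):
    q=np.linalg.inv(c["pose"])@np.r_[p,1]; u=c["fx"]*q[0]/q[2]+c["cx"],c["fy"]*q[1]/q[2]+c["cy"]; print(u, c["fx"]/q[2])
cv2.imwrite("pics/w2.png",i)
```

```text
rot [-0.03 -0.09  0.13] pos [-0.002  -0.0004  0.1126] t 9.57 at [ 0.5275 -0.3145  0.3076] w 0.0871 F [-0.5  0.2  0.1] q [-0.72  0.43  1.35  0.    1.36 -0.65]
(np.float64(276.2159574571294), np.float64(221.53035910642205)) 1433.2149747506905
```

View pics/w2.png

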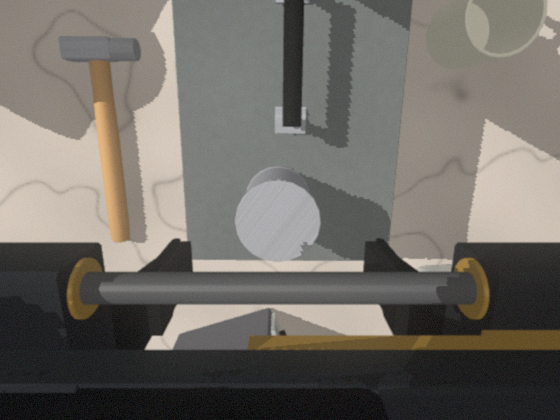

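The tin top is at (278,220) against a predicted (276,221), and the handle bar is parallel to the tool axis. I'll descend and grip the waist.

{"api": "arm_command", "payload": {"delta_rot": [[0,0,0],[0,0,0],[0,0,0],[0,0,0],[0,0,0],[0,0,0],[0,0,0],[0,0,0],[0,0,0],[0,0,0],[0,0,0],[0,0,0]], "delta_pos": [[-0.002,0,0.02],[-0.002,0,0.045],[-0.002,0,0.07],[-0.002,0,0.095],[-0.002,0,0.11],[-0.002,0,0.118],[-0.002,0,0.12],[-0.002,0,0.12],[-0.002,0,0.12],[-0.002,0,0.12],[-0.002,0,0.12],[-0.002,0,0.12]], "gripper": [-1,-1,-1,-1,-1,-1,-1,-1,1,1,1,1]}}

```text
time: 10.62
position: [0.5279, -0.3183, 0.1886]
tool_rot: [0.731, 0.683, 0.0, 0.001]
ft_force: [0.1, -0.4, 0.4]
grip_width: 0.0683
grip_force: 0.0
```

{"api": "arm_command", "payload": {"delta_rot": [[0,0,0],[0,0,0],[0,0,0],[0,0,0]], "delta_pos": [[0,0,0],[0,0,0],[0,0,0],[0,0,0]], "gripper": [1,1,1,1], "grip_force": 30}}

```text
time: 10.95
position: [0.5274, -0.3182, 0.1881]
tool_rot: [0.731, 0.683, -0.0, 0.0]
ft_force: [-1.9, 0.1, 3.0]
grip_width: 0.0572
grip_force: 30.0
```

```bash
python3 -c "
from h import *
go([.554,.1305,.25])"
```

```text
rot [0.   0.02 0.09] pos [ 0.4494 -0.004  -0.0621] t 10.95 at [ 0.5274 -0.3182  0.1881] w 0.0572 F [-1.9  0.1  3. ] q [-0.72  0.55  1.49 -0.    1.1  -0.66]
```

{"api": "arm_command", "payload": {"delta_rot": [[0,0,0],[0,0,0],[0,0,0],[0,0,0],[0,0,0],[0,0,0],[0,0,0],[0,0,0],[0,0,0],[0,0,0],[0,0,0],[0,0,0]], "delta_pos": [[0,0,-0.008],[0,0,-0.02],[0,0,-0.04],[0,0,-0.06],[0,0,-0.075],[0.015,0,-0.075],[0.04,0,-0.075],[0.07,0,-0.075],[0.105,0,-0.075],[0.14,0,-0.075],[0.175,0,-0.075],[0.21,0,-0.075]], "gripper": [1,1,1,1,1,1,1,1,1,1,1,1]}}

```text
time: 11.95
position: [0.5404, -0.1052, 0.2611]
tool_rot: [0.731, 0.683, -0.0, -0.002]
ft_force: [-0.0, -0.6, -2.3]
grip_width: 0.0572
grip_force: 30.0
```

{"api": "arm_command", "payload": {"delta_rot": [[0,0,0],[0,0,0],[0,0,0],[0,0,0],[0,0,0],[0,0,0],[0,0,0],[0,0,0],[0,0,0],[0,0,0],[0,0,0],[0,0,0]], "delta_pos": [[0.035,0,0],[0.07,-0.001,0],[0.105,-0.002,0],[0.14,-0.003,0],[0.17,-0.004,0],[0.2,-0.004,0],[0.22,-0.004,0],[0.233,-0.004,0],[0.239,-0.004,0],[0.239,-0.004,0],[0.239,-0.004,0],[0.239,-0.004,0]], "gripper": [1,1,1,1,1,1,1,1,1,1,1,1]}}

```text
time: 12.95
position: [0.5539, 0.1291, 0.2623]
tool_rot: [0.731, 0.682, -0.0, 0.0]
ft_force: [-0.5, -0.9, -2.6]
grip_width: 0.0573
grip_force: 30.0
```

```bash
python3 -c "
from h import *
go([.554,.1305,.05])"
```

```text
rot [-0.03  0.04  0.03] pos [1.500e-03 1.000e-04 2.123e-01] t 12.95 at [0.5539 0.1291 0.2623] w 0.0573 F [-0.5 -0.9 -2.6] q [ 0.03  0.41  1.53 -0.    1.21  0.1 ]
```

{"api": "arm_command", "payload": {"delta_rot": [[0,0,0],[0,0,0],[0,0,0],[0,0,0],[0,0,0],[0,0,0],[0,0,0],[0,0,0],[0,0,0],[0,0,0],[0,0,0],[0,0,0]], "delta_pos": [[0,0,0.015],[0,0,0.045],[0,0,0.08],[0,0,0.115],[0,0,0.145],[0,0,0.17],[0,0,0.19],[0,0,0.205],[0,0,0.213],[0,0,0.218],[0,0,0.22],[0,0,0.22]], "gripper": [1,1,1,1,1,1,1,1,1,1,1,1]}}

```text
time: 13.95
position: [0.5546, 0.1298, 0.0429]
tool_rot: [0.731, 0.682, 0.0, 0.0]
ft_force: [-0.2, -0.3, -2.9]
grip_width: 0.0576
grip_force: 30.0
```

{"api": "arm_command", "payload": {"delta_rot": [[0,0,0],[0,0,0],[0,0,0],[0,0,0],[0,0,0]], "delta_pos": [[0,0,0.003],[0,0,0.006],[0,0,0.008],[0,0,0.009],[0,0,0.009]], "gripper": [1,1,1,1,1]}}

```text
time: 14.37
position: [0.5539, 0.1304, 0.0335]
tool_rot: [0.731, 0.683, -0.0, -0.0]
ft_force: [-0.7, 0.1, -2.6]
grip_width: 0.0572
grip_force: 30.0
```

{"api": "arm_command", "payload": {"delta_rot": [[0,0,0],[0,0,0],[0,0,0],[0,0,0]], "delta_pos": [[0,0,0.0015],[0,0,0.003],[0,0,0.004],[0,0,0.004]], "gripper": [1,1,1,1]}}

```text
time: 14.7
position: [0.5539, 0.1303, 0.0293]
tool_rot: [0.731, 0.683, -0.0, -0.0]
ft_force: [-0.4, -0.3, -2.2]
grip_width: 0.0574
grip_force: 30.0
```

{"api": "arm_command", "payload": {"delta_rot": [[0,0,0],[0,0,0],[0,0,0]], "delta_pos": [[0,0,0.001],[0,0,0.0015],[0,0,0.0015]], "gripper": [1,1,1]}}

```text
time: 14.95
position: [0.5539, 0.1303, 0.029]
tool_rot: [0.731, 0.683, 0.0, 0.0]
ft_force: [-2.1, -0.5, 4.9]
grip_width: 0.0573
grip_force: 30.0
```

The tin is on the tray floor, with Fz now +4.9 N. I'll release it and rise.

{"api": "arm_command", "payload": {"delta_rot": [[0,0,0],[0,0,0],[0,0,0],[0,0,0],[0,0,0],[0,0,0],[0,0,0],[0,0,0],[0,0,0],[0,0,0],[0,0,0],[0,0,0]], "delta_pos": [[0,0,0],[0,0,0],[0,0,0],[0,0,0],[0,0,0],[0,0,-0.01],[0,0,-0.035],[0,0,-0.07],[0,0,-0.11],[0,0,-0.15],[0,0,-0.19],[0,0,-0.23]], "gripper": [-1,-1,-1,-1,-1,-1,-1,-1,-1,-1,-1,-1]}}

```text
time: 15.95
position: [0.5534, 0.1303, 0.2607]
tool_rot: [0.731, 0.683, 0.0, 0.0]
ft_force: [1.1, -1.0, 0.1]
grip_width: 0.0872
grip_force: 0.0
```

Run:
```python
from h import *
from rig import viewer
import cv2
go([.5455,-.1992,.30])
c=viewer.camera("scene"); cv2.imwrite("pics/s3.png",cv2.resize(c["pixels"][130:390,100:400],None,fx=2,fy=2))
w=dict(np.load("w2.npz")); 
# bar: ends read in w2 at (293,0..),(290,125): x of the bar axis at z=.212
print(ray(w,(290.5,120),.205),ray(w,(292.5,20),.205))
```

```text
rot [ 0.02 -0.    0.1 ] pos [-0.3293  0.0145 -0.0393] t 15.95 at [0.5534 0.1303 0.2607] w 0.0872 F [ 1.1 -1.   0.1] q [0.03 0.41 1.53 0.   1.2  0.1 ]
[ 0.54121784 -0.24904215  0.205     ] [ 0.54653559 -0.18192146  0.205     ]
```

View pics/s3.png

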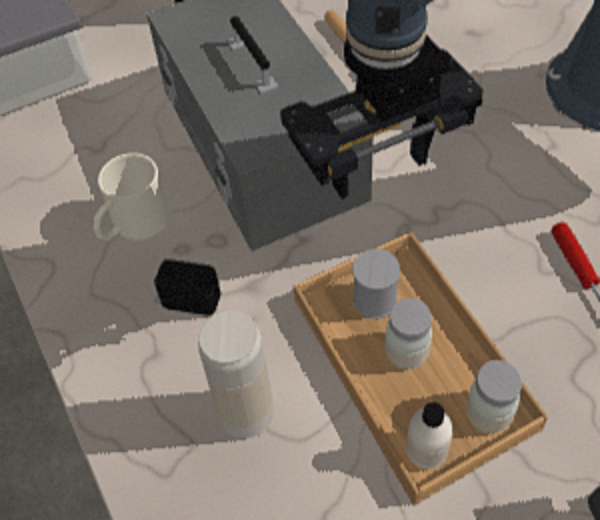

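The tin (376,283 in the crop) and the jar (409,335) stand upright in the tray. The bottle and second jar haven't moved. Next is the handle.

{"api": "arm_command", "payload": {"delta_rot": [[0,0,0],[0,0,0],[0,0,0],[0,0,0],[0,0,0],[0,0,0],[0,0,0],[0,0,0],[0,0,0],[0,0,0],[0,0,0],[0,0,0]], "delta_pos": [[-0.02,0.001,-0.01],[-0.05,0.003,-0.02],[-0.085,0.005,-0.02],[-0.12,0.006,-0.02],[-0.155,0.008,-0.02],[-0.19,0.01,-0.02],[-0.225,0.011,-0.02],[-0.26,0.012,-0.02],[-0.29,0.013,-0.02],[-0.315,0.014,-0.02],[-0.327,0.0145,-0.02],[-0.3293,0.0145,-0.02]], "gripper": [-1,-1,-1,-1,-1,-1,-1,-1,-1,-1,-1,-1]}}

```text
time: 17.0
position: [0.546, -0.2014, 0.2781]
tool_rot: [0.732, 0.682, -0.0, 0.0]
ft_force: [-0.3, 1.3, -0.9]
grip_width: 0.087
grip_force: 0.0
```

{"api": "arm_command", "payload": {"delta_rot": [[0,0,0],[0,0,0],[0,0,0],[0,0,0],[0,0,0],[0,0,0]], "delta_pos": [[0,0,0.01],[0,0,0.03],[0,0,0.045],[0,0,0.05],[0,0,0.05],[0,0,0.05]], "gripper": [-0.2,-0.2,-0.2,-0.2,-0.2,-0.2]}}

```text
time: 17.5
position: [0.5463, -0.1979, 0.228]
tool_rot: [0.73, 0.683, 0.0, -0.0]
ft_force: [0.0, -0.3, -0.0]
grip_width: 0.0562
grip_force: 0.0
```

```bash
python3 -c "
from h import *
go([.545,-.1992,.187])"
```

```text
rot [-0.02 -0.03  0.19] pos [-0.0014 -0.0012  0.041 ] t 17.5 at [ 0.5463 -0.1979  0.228 ] w 0.0562 F [ 0.  -0.3 -0. ] q [-0.54  0.46  1.54  0.    1.14 -0.47]
```

{"api": "arm_command", "payload": {"delta_rot": [[0,0,0],[0,0,0],[0,0,0],[0,0,0],[0,0,0],[0,0,0],[0,0,0],[0,0,0],[0,0,0],[0,0,0],[0,0,0],[0,0,0]], "delta_pos": [[-0.001,-0.001,0.01],[-0.001,-0.001,0.025],[-0.001,-0.001,0.036],[-0.001,-0.001,0.041],[-0.001,-0.001,0.041],[-0.001,-0.001,0.041],[-0.001,-0.001,0.041],[-0.001,-0.001,0.041],[-0.001,-0.001,0.041],[-0.001,-0.001,0.041],[-0.001,-0.001,0.041],[-0.001,-0.001,0.041]], "gripper": [-0.2,-0.2,-0.2,-0.2,-0.2,1,1,1,1,1,1,1], "grip_force": 35}}

```text
time: 18.5
position: [0.546, -0.2003, 0.1874]
tool_rot: [0.731, 0.683, 0.001, 0.001]
ft_force: [7.4, 1.2, -4.7]
grip_width: 0.0137
grip_force: 10.5
```

{"api": "arm_command", "payload": {"delta_rot": [[0,0,0],[0,0,0],[0,0,0],[0,0,0],[0,0,0],[0,0,0]], "delta_pos": [[0,0,0],[0,0,0],[0,0,0],[0,0,0],[0,0,0],[0,0,0]], "gripper": [1,1,1,1,1,1]}}

```text
time: 19.0
position: [0.5459, -0.2003, 0.1873]
tool_rot: [0.731, 0.683, 0.001, 0.001]
ft_force: [4.6, -0.2, -0.4]
grip_width: 0.013
grip_force: 35.0
```

Run:
```python
import numpy as np
f=np.radians; r=np.hypot(.095,.08); p0=np.arctan2(.08,.095)
def pose(th):
    t=.5*th; g=r*np.array([np.cos(p0+f(th)),np.sin(p0+f(th))])
    return g+.019*np.array([np.sin(f(t)),-np.cos(f(t))]),t
for a,b in((0,14),(14,32),(32,50)):
    P,t0=pose(a); c,s=np.cos(f(t0)),np.sin(f(t0)); Y=np.array([c,s]);Z=np.array([s,-c])
    for k in np.linspace(0,1,13)[1:]:
        q,t=pose(a+(b-a)*k); d=q-P; print([round(-(t-t0),2),0,0],[0,round(float(d@Y),4),round(float(d@Z),4)])
    print()
```

```text
[np.float64(-0.58), 0, 0] [0, -0.0015, -0.0019]
[np.float64(-1.17), 0, 0] [0, -0.0029, -0.0038]
[np.float64(-1.75), 0, 0] [0, -0.0045, -0.0057]
[np.float64(-2.33), 0, 0] [0, -0.0061, -0.0075]
[np.float64(-2.92), 0, 0] [0, -0.0077, -0.0093]
[np.float64(-3.5), 0, 0] [0, -0.0093, -0.011]
[np.float64(-4.08), 0, 0] [0, -0.011, -0.0127]
[np.float64(-4.67), 0, 0] [0, -0.0127, -0.0144]
[np.float64(-5.25), 0, 0] [0, -0.0144, -0.0161]
[np.float64(-5.83), 0, 0] [0, -0.0162, -0.0177]
[np.float64(-6.42), 0, 0] [0, -0.018, -0.0192]
[np.float64(-7.0), 0, 0] [0, -0.0199, -0.0207]

[np.float64(-0.75), 0, 0] [0, -0.0022, -0.0022]
[np.float64(-1.5), 0, 0] [0, -0.0044, -0.0043]
[np.float64(-2.25), 0, 0] [0, -0.0067, -0.0064]
[np.float64(-3.0), 0, 0] [0, -0.009, -0.0084]
[np.float64(-3.75), 0, 0] [0, -0.0114, -0.0103]
[np.float64(-4.5), 0, 0] [0, -0.0138, -0.0122]
[np.float64(-5.25), 0, 0] [0, -0.0163, -0.014]
[np.float64(-6.0), 0, 0] [0, -0.0188, -0.0157]
[np.float64(-6.75), 0, 0] [0, -0.0213, -0.0174]
[np.float64(-7.5), 0, 0] [0, -0.0239, -0.0189]
[np.float64(-8.25), 0, 0] [0, -0.0266, -0.0205]
[np.float64(-9.0), 0, 0] [0, -0.0293, -0.0219]

[np.float64(-0.75), 0, 0] [0, -0.0025, -0.0018]
[np.float64(-1.5), 0, 0] [0, -0.005, -0.0035]
[np.float64(-2.25), 0, 0] [0, -0.0076, -0.0051]
[np.float64(-3.0), 0, 0] [0, -0.0102, -0.0067]
[np.float64(-3.75), 0, 0] [0, -0.0128, -0.0082]
[np.float64(-4.5), 0, 0] [0, -0.0155, -0.0096]
[np.float64(-5.25), 0, 0] [0, -0.0182, -0.011]
[np.float64(-6.0), 0, 0] [0, -0.021, -0.0123]
[np.float64(-6.75), 0, 0] [0, -0.0237, -0.0135]
[np.float64(-7.5), 0, 0] [0, -0.0266, -0.0146]
[np.float64(-8.25), 0, 0] [0, -0.0294, -0.0156]
[np.float64(-9.0), 0, 0] [0, -0.0323, -0.0166]
```

{"api": "arm_command", "payload": {"delta_rot": [[-0.6,0,0],[-1.2,0,0],[-1.8,0,0],[-2.3,0,0],[-2.9,0,0],[-3.5,0,0],[-4.1,0,0],[-4.7,0,0],[-5.3,0,0],[-5.8,0,0],[-6.4,0,0],[-7,0,0]], "delta_pos": [[0,-0.0015,-0.002],[0,-0.003,-0.004],[0,-0.0045,-0.0057],[0,-0.006,-0.0075],[0,-0.0077,-0.0093],[0,-0.0093,-0.011],[0,-0.011,-0.0127],[0,-0.0127,-0.0144],[0,-0.0144,-0.016],[0,-0.0162,-0.0177],[0,-0.018,-0.0192],[0,-0.02,-0.0207]], "gripper": [1,1,1,1,1,1,1,1,1,1,1,1]}}

```text
time: 20.0
position: [0.5269, -0.1988, 0.2079]
tool_rot: [0.73, 0.681, 0.043, 0.046]
ft_force: [8.2, 2.0, -4.1]
grip_width: 0.0128
grip_force: 35.0
```

```bash
cat >> h.py <<'E'
def lid():
    from rig import status
    s=status.get_obs(); A=R.from_quat(s["tool_rot"]); g=s["position"]-.019*A.apply([0,0,1])
    u=np.array([np.cos(np.radians(-4)),np.sin(np.radians(-4)),0]); g0=np.array([.546,-.2003,.2053]); h=(g-g0)@u+.095,g[2]-.125
    print("lid",np.degrees(np.arctan2(h[1],h[0]))-40.1,"r",np.hypot(*h),"w",s["grip_width"],"F",s["ft_force"].round(1),"v",np.abs(s["joint_velocities"]).max().round(3),"q",s["q"].round(2),"t",s["time"])
E
python3 -c "
from h import *
lid()"
```

```text
lid 14.076242395301477 r 0.12544993522845604 w 0.012768360540512906 F [ 8.2  2.  -4.1] v 0.134 q [-0.59  0.42  1.7   0.08  0.92 -0.57] t 20.0
```

The lid is following and the forces are small, so I'll continue.

{"api": "arm_command", "payload": {"delta_rot": [[-0.75,0,0],[-1.5,0,0],[-2.25,0,0],[-3,0,0],[-3.75,0,0],[-4.5,0,0],[-5.25,0,0],[-6,0,0],[-6.75,0,0],[-7.5,0,0],[-8.25,0,0],[-9,0,0]], "delta_pos": [[0,-0.0022,-0.0022],[0,-0.0044,-0.0043],[0,-0.0067,-0.0064],[0,-0.009,-0.0084],[0,-0.0114,-0.0103],[0,-0.0138,-0.0122],[0,-0.0163,-0.014],[0,-0.0188,-0.0157],[0,-0.0213,-0.0174],[0,-0.0239,-0.0189],[0,-0.0266,-0.0205],[0,-0.0293,-0.0219]], "gripper": [1,1,1,1,1,1,1,1,1,1,1,1]}}

```text
time: 21.0
position: [0.4952, -0.1965, 0.2271]
tool_rot: [0.724, 0.675, 0.097, 0.103]
ft_force: [7.4, 4.0, 0.4]
grip_width: 0.0127
grip_force: 35.0
```

```bash
python3 -c "
from h import *
lid()"
```

```text
lid 32.043292915387234 r 0.12643297233573642 w 0.012657208966646736 F [7.4 4.  0.4] v 0.256 q [-0.68  0.31  1.86  0.24  0.75 -0.77] t 21.0
```

{"api": "arm_command", "payload": {"delta_rot": [[-0.75,0,0],[-1.5,0,0],[-2.25,0,0],[-3,0,0],[-3.75,0,0],[-4.5,0,0],[-5.25,0,0],[-6,0,0],[-6.75,0,0],[-7.5,0,0],[-8.25,0,0],[-9,0,0]], "delta_pos": [[0,-0.0025,-0.0018],[0,-0.005,-0.0035],[0,-0.0076,-0.005],[0,-0.0102,-0.0067],[0,-0.0128,-0.0082],[0,-0.0155,-0.0096],[0,-0.0182,-0.011],[0,-0.021,-0.0123],[0,-0.0237,-0.0135],[0,-0.0266,-0.0146],[0,-0.0294,-0.0156],[0,-0.0323,-0.0166]], "gripper": [1,1,1,1,1,1,1,1,1,1,1,1]}}

```text
time: 22.0
position: [0.4598, -0.1938, 0.2353]
tool_rot: [0.713, 0.666, 0.15, 0.16]
ft_force: [6.8, 5.4, 8.7]
grip_width: 0.0131
grip_force: 35.0
```

{"api": "arm_command", "payload": {"delta_rot": [[0,0,0],[0,0,0],[0,0,0],[0,0,0],[0,0,0],[0,0,0]], "delta_pos": [[0,0,0],[0,0,0],[0,0,0],[0,0,0],[0,0,0],[0,0,0]], "gripper": [1,1,1,1,1,1]}}

```text
time: 22.5
position: [0.4597, -0.1938, 0.2354]
tool_rot: [0.713, 0.666, 0.15, 0.16]
ft_force: [4.8, 4.5, 10.4]
grip_width: 0.0125
grip_force: 35.0
```

Run:
```python
from h import *
from rig import viewer
import cv2
lid()
c=viewer.camera("scene"); cv2.imwrite("pics/s4.png",cv2.resize(c["pixels"][80:390,100:400],None,fx=1.9,fy=1.9))
lid()
```

```text
lid 49.748494898316984 r 0.1275301304541889 w 0.012523055669701827 F [ 4.8  4.5 10.4] v 0.002 q [-0.81  0.22  2.03  0.52  0.62 -1.13] t 22.5
lid 49.7594676300261 r 0.1275041396513255 w 0.013105563765530927 F [ 5.3  5.1 10.3] v 0.001 q [-0.81  0.22  2.03  0.52  0.62 -1.13] t 22.55
```

View pics/s4.png

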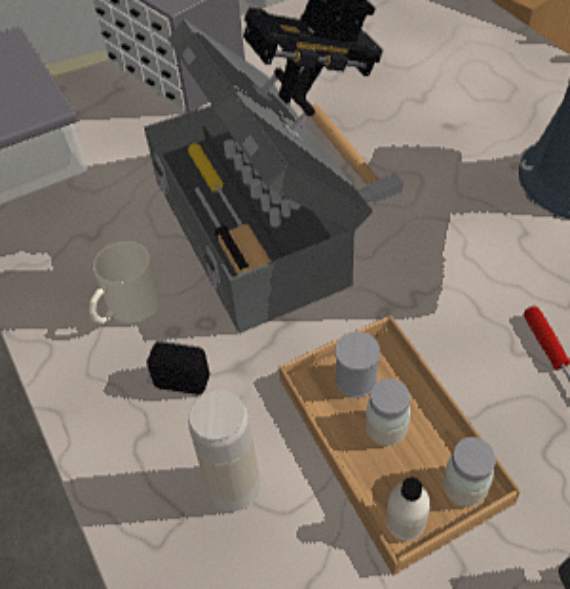

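The lid is up in the fingers, and the tray items stand upright. I'll check the lid angle from its free-edge corner, which I read at about (370,210) in the crop, or (294.7,190.5) in the full picture.

Run:
```python
from h import *
c=dict(np.load("scene0.npz")); a=np.radians(-4); x=np.array([np.cos(a),np.sin(a),0]); y=np.array([-x[1],x[0],0])
h=np.array([.546,-.2003,.125])-.095*x
for th in(44,47,50,53,56):
    t=np.radians(th); ex=np.cos(t)*x+[0,0,np.sin(t)]; ez=-np.sin(t)*x+[0,0,np.cos(t)]; o=[]
    for X,Z,s in((.19,.04,1),(.19,0,1),(0,.04,1),(.19,.04,-1)):
        q=np.linalg.inv(c["pose"])@np.r_[h+X*ex+Z*ez+s*.18*y,1]; o.append([round(float((c["fx"]*q[0]/q[2]+c["cx"]-100)*1.9)),round(float((c["fy"]*q[1]/q[2]+c["cy"]-80)*1.9))])
    print(th,o)
import cv2
i=cv2.imread("pics/s4.png"); cv2.imwrite("pics/s5.png",cv2.resize(i[0:260,130:390],None,fx=2.2,fy=2.2,interpolation=cv2.INTER_CUBIC))
```

```text
44 [[278, 172], [259, 197], [371, 209], [173, 26]]
47 [[284, 167], [263, 191], [372, 210], [178, 21]]
50 [[290, 161], [269, 185], [372, 210], [183, 17]]
53 [[297, 156], [274, 179], [373, 210], [188, 12]]
56 [[303, 151], [280, 174], [374, 211], [194, 8]]
```

View pics/s5.png

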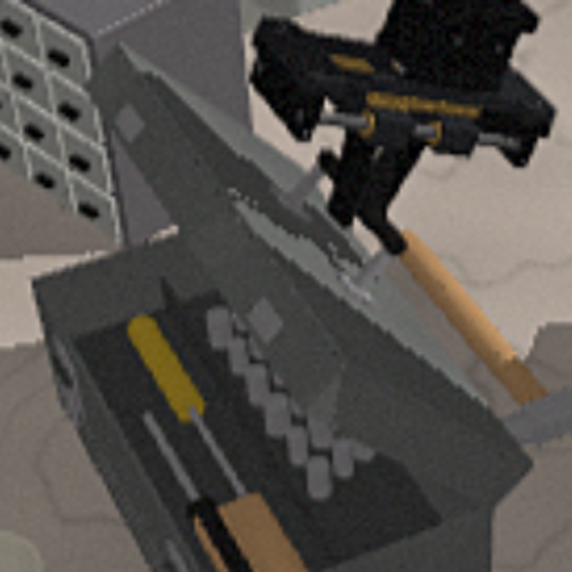

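The lid's far free-edge corner is at (120,42) in this crop, which is (184,19) in the previous one. The model predicts (183,17) for 50°, so the angle is right and the arm is still.

```bash
python3 -c "
from rig import robot
print(robot.hand_in())"
```

```text
the job is handed in; nothing more can be done
None
```

The jar and the tin stand upright in the tray, the fingers are holding the lid still at about 50 degrees, and the job is handed in; no verdict came back.

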